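Latch the dust collector's hatch tight

TASK

The hatch on top of the larger grey box, the dust collector, is not shut tight: turn its T-handle clockwise, seen from above, as far as it goes, so that the latch draws the hatch down onto its gasket, and let go. The smaller grey box is already shut: leave its handle alone.

Things in the scene. Friction and masses are not known exactly. Their poses are not given: they have to be found in the camera images.
- latch (a joint): T-handle angle of the dust collector: 0 loose, grows clockwise seen from above, 1.4 rad (80 deg) tight at a hard stop; starts at 0.15 to 0.45. Tight, the bar points square at the hatch's hinge edge; loose, it lies roughly along the front edge. Takes 0.2 Nm, stays where left, is not turned by pressing down. A cam draws the hatch down in proportion: the handle sinks 5.7 mm per rad.
- latch_bar (a point): Centre of this T-handle's black cross-bar, on the turning axis; x along the bar (ends alike), z up the stem (leans under 0.05 rad). Bar 84 long, 14 wide, 18 mm high, its centre 32 mm above the hatch, 26 above a 48 mm steel rosette. Nothing within 0.15 m is as high. Collector: fixed grey box 260 (front to hinge) x 240 x 115 high, slotted front, black hose port on a side; handle 76 behind its front.
- hatch (a joint): Opening angle of the collector's hatch about the hinge at the box's far edge (far from the robot): 0.045 rad ajar with the latch fully loose (front edge 11 mm up), 0 drawn tight on its gasket. It moves only as the latch turns.
- caddy_latch (a joint): Angle of the like T-handle on the smaller fixed grey box (190 x 170 x 85 mm high, no port, no slots), about 0.4 m to the left or right of the collector: 1.4 rad is tight, as it starts and should stay.

How it is judged (in metres and radians):
At the end, for the whole second after the job is handed in: The dust collector's T-handle is turned clockwise to within 0.18 rad (10 degrees) of its stop and at rest, its hatch is drawn down to within 0.007 rad of shut, and the smaller box's handle is still tight (within 0.18 rad of its stop) (value of joint each of latch, caddy_latch above 1.22 rad and value of joint hatch below 0.007 rad and velocity of joint latch between -0.05 and 0.05 rad/s); the robot touches nothing.
It fails at once if the smaller box's handle is turned loose by more than 0.18 rad (value of joint caddy_latch below 1.22 rad).
It also fails if it takes over 32 s, if anything falls off the work surface, if the arm or the gripper's body presses on something with over 40 N, if the wrist force passes 120 N, or if a joint passes its speed limit or range.

ROBOT

A 6-joint arm with a two-finger parallel gripper is mounted at the origin on the work surface. World frame = base frame: x ahead of the robot, y to its left, z up, the work surface at z = 0. Lengths are in mm, angles in rad, forces in N, time in s.
With the tool pointing down it reaches from about 350 to 975 mm from the base axis. Payload 7.1 kg.
Tool frame: the origin (TCP) lies midway between the tips of the shut fingers; the grasp point (between the pads) lies 19 mm behind it; z points along the fingers, y is the line along which they close (so a half turn about z gives the same grasp; the last joint's range is limited). The gripper opens to 88 mm and grips with 3 to 60 N. Pads are 20 mm wide; open, the fingers measure 115 mm over their backs; the gripper's body (75 mm by 178 mm) begins 61 mm behind the grasp point.
Start: joints at [1.173, 0.423, 1.63, -0, 1.089, -0.019], TCP at [231.096, 580.689, 222.675] pointing down, gripper open.
Joint ranges: [-3, 3], [-0.9, 2.11], [0.09, 2.58], [-1.31, 4.45], [0.11, 2.69], [-2.54, 2.54]. Speed limits (rad/s): [2.39, 2.39, 3.01, 3.14, 3.14, 3.14].

INTERFACE

Orientations are given as a rotation vector (axis times angle).
In Python, from workcell import ctrl gives the robot as it stands.
- The arm moves only by the shell command python3 -m inch 'ROWS' [OPENING]. ROWS is JSON, a list of rows, each an object with "xyz": the shift along the tool's x, y, z in mm, a list of three; "rot": the turn, a rotation vector about the tool's x, y, z in rad, a list of three. In form: [{"xyz": [dx, dy, dz], "rot": [ax, ay, az]}, ...]. A call has 1 to 12 rows; each row is the pose to reach, as a shift and turn from the pose commanded when the call began, along the tool's axes at that moment; what a row does not reach only later rows make up. A row lasts 1/12 s, in which the tool goes at most 41.7 mm and 7.16 degrees, less where a joint would pass 70% of its speed; a pose out of reach is approached as far as the arm can. A call with a gripper value outside its range is refused whole. OPENING is the closure in counts, from 0 (fully open) to 255 (shut), set as the call begins (- or left out, the last holds). The fingers move at their own pace and stop on an object; the grip force is fixed at half the most. Time passes only in rows, so rows that repeat a pose let the fingers close. It gives the time, the measured TCP pose, the force, the opening and the grip force at its end, in the units of the state.
- ctrl.get_obs(): the state, without advancing time (a new reading comes with each control period).
- ctrl.get_image(name): name is "side" or "top"; returns the picture (384x512x3 uint8, red, green, blue); there is no depth.
- ctrl.camera_model(name): a dict with "fx", "fy", "cx", "cy" (pixels), "position" and "attitude" of the camera in the world. Camera axes: x right, y up, looking along -z (the intrinsics and any distortion apply to the point x, -y, -z); pixel columns grow to the right and rows downward; lengths in mm; the calibration is good to about 2 mm. A picture is of the moment at which its call begins. camera_model takes no time and is no camera call.
- ctrl.close_job(): hands the job in; it is judged then, once.
The state is a dict: "t": time; "qpos": joint angles; "qvel": joint speeds; "joint_torque": joint torques, N m; "ee_pos": TCP position; "orientation": TCP orientation; "ft_force": force on the tool from outside, world axes, zero at the start; "moment": the same for the moment, N m; "width": finger opening in mm; "grasp_force": force on a finger pad.
Only numpy, scipy, OpenCV 4.12 (cv2) and the standard library are available. Lean on these libraries where they do the work, as an engineer would, in place of code of your own. Each camera call takes 0.05 s, during which the arm holds its last target. There are 200 camera calls.

## Working session

There is one attempt and no reset: what is moved stays moved. The work goes in short steps, Python scripts to look and compute and a shell command to move; the robot and the scene stay as the last step left them, time stands still between calls to the robot, and variables do not carry over. Pictures are saved under pics/ and viewed, at most 10 in all, crops included, and the job is handed in when it is done.

```bash
mkdir -p pics
python3 - <<'E'
from workcell import ctrl
import cv2
for n in("top","side"):
    cv2.imwrite(f"pics/{n}0.png",ctrl.get_image(n)[:,:,::-1]); print(n,ctrl.camera_model(n))
print(ctrl.get_obs())
E
```

```text
top {'fx': 416.23865547415943, 'fy': 416.23865547415943, 'cx': 249.64086102960403, 'cy': 190.61964577070853, 'position': array([ 495.440346  ,   -8.28646293, 1012.36933033]), 'attitude': array([ 0.09915778, -0.14439078, -1.57484568])}
side {'fx': 490.8581926036586, 'fy': 490.8581926036586, 'cx': 256.5019297589702, 'cy': 195.06808140602618, 'position': array([288.25320738, 531.3940364 , 775.75505818]), 'attitude': array([ 0.31238638, -1.01719095, -2.38104556])}
{'t': 0.1, 'qpos': array([ 1.17300903e+00,  4.23771712e-01,  1.63054971e+00, -7.74111414e-06,
        1.08856766e+00, -1.89685406e-02]), 'qvel': array([-2.88229910e-04, -1.97661980e-03, -3.53457770e-05, -1.35380025e-04,
        9.36660187e-04,  5.10355981e-04]), 'joint_torque': array([-9.42306215e-04, -5.45611954e+01, -2.74322069e+01,  6.44204859e-02,
        1.87440118e-02, -3.75275056e-05]), 'ee_pos': array([230.9216037 , 580.28187211, 221.99995693]), 'orientation': array([-5.91440607e-01, -3.08515081e+00,  1.99443681e-03]), 'ft_force': array([-0.76407514, -0.55617941,  0.09592673]), 'moment': array([ 0.05898408,  0.01644647, -0.01648658]), 'grasp_force': 0.0, 'width': 87.49970656170363}
```

View pics/top0.png

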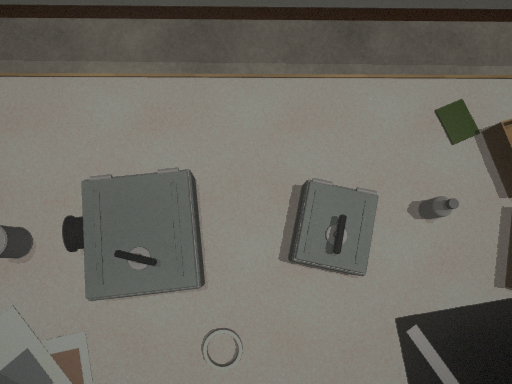

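View pics/side0.png

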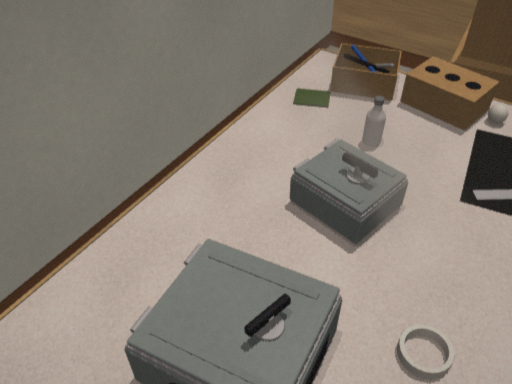

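The top view shows the collector at left, with its hose port at (73,233) and its bar running (115,252)–(157,263). The caddy is at right, with its bar at (340,233). In the side view, the collector bar is near (268,315).

```bash
cat > h.py <<'E'
from workcell import ctrl
import cv2, numpy as np
from scipy.spatial.transform import Rotation as R
def ray(n,uv):
    m=ctrl.camera_model(n); u,v=uv
    d=np.array([(u-m['cx'])/m['fx'],-(v-m['cy'])/m['fy'],-1])
    d=R.from_rotvec(m['attitude']).apply(d); return m['position'],d/np.linalg.norm(d)
def plane(n,uv,z):
    p,d=ray(n,uv); return p+d*(z-p[2])/d[2]
def tri(a,b):
    (p,d),(q,e)=ray("top",a),ray("side",b)
    s=np.linalg.lstsq(np.c_[d,-e],q-p,rcond=None)[0]
    x,y=p+d*s[0],q+e*s[1]; return (x+y)/2,np.linalg.norm(x-y)
def bar(img,box,thr=40):
    x0,y0,x1,y1=box; g=img[y0:y1,x0:x1].max(2)
    m=(g<thr).astype(np.uint8)
    cs,_=cv2.findContours(m,cv2.RETR_EXTERNAL,cv2.CHAIN_APPROX_NONE)
    c=max(cs,key=cv2.contourArea); r=cv2.minAreaRect(c)
    b=cv2.boxPoints(r)+[x0,y0]
    if np.linalg.norm(b[0]-b[1])>np.linalg.norm(b[1]-b[2]): b=np.roll(b,1,0)
    return np.array(r[0])+[x0,y0],(b[0]+b[1])/2,(b[2]+b[3])/2,r[1]
E
python3 - <<'E'
from h import *
T=cv2.imread("pics/top0.png");S=cv2.imread("pics/side0.png")
a=bar(T,(95,235,185,280));b=bar(S,(235,285,300,345))
print(a,b)
print(tri(a[0],b[0]))
for z in(145,155):
    e=[plane("top",a[i],z) for i in(1,2)]; f=[plane("side",b[i],z) for i in (1,2)]
    for P in(e,f):
        d=P[1]-P[0]; print(z,(P[0]+P[1])/2,np.linalg.norm(d),np.degrees(np.arctan2(d[1],d[0])))
F=[plane("top",p,115) for p in((88,298),(203,288),(83,180),(190,170))]
print(np.round(F)); 
for i,j in((0,1),(2,3),(0,2),(1,3)):
    d=F[j]-F[i]; print(np.degrees(np.arctan2(d[1],d[0])),np.linalg.norm(d))
E
```

```text
(array([135.17647171, 257.29411888]), array([115.17647171, 252.29411888]), array([155.17647171, 262.29411888]), (41.231056213378906, 6.790997505187988)) (array([267.26551056, 314.81378937]), array([246.30861187, 332.54654694]), array([288.22240829, 297.08103108]), (11.333351135253906, 54.905094146728516))
(array([494.32639689, 197.02402668, 162.83209548]), np.float64(0.11964762404204131))
145 [494.25234055 201.32849436 145.        ] 84.42549519559226 -104.39040585186093
145 [500.09113322 186.04178223 145.        ] 87.4529847981572 -102.76569496582611
155 [494.2660372  198.91181959 155.        ] 83.45214402621731 -104.39040585186096
155 [496.73265162 191.51700196 155.        ] 86.0665038866739 -102.7656949658261
[[412. 303. 115.]
 [429.  65. 115.]
 [661. 326. 115.]
 [682.  95. 115.]]
-85.80749656625855 238.6077469303983
-84.7536090930246 231.707067014973
5.288608220058624 250.14354373870242
6.831748967678476 254.62960073061976
```

```bash
cat >> h.py <<'E'
def go(p,barang):
    o=ctrl.get_obs(); r=R.from_rotvec(o['orientation'])
    y=r.apply([0,1,0]); yaw=np.arctan2(y[1],y[0])
    dz=(np.degrees(yaw)-(barang-90)+90)%180-90
    print('t',o['t'],'pos',o['ee_pos'],'shift',r.inv().apply(np.array(p)-o['ee_pos']).round(1),'turn+z deg',round(dz,1),'axis',r.apply([0,0,1]).round(4),'q',o['qpos'].round(3),'F',o['ft_force'].round(1),'w',o['width'])
E
python3 -c "
from h import *
go([494.3,197.5,210],75.8)"
```

```text
t 0.1 pos [230.9216037  580.28187211 221.99995693] shift [-386.3 -258.2   12.3] turn+z deg 82.5 axis [-5.0e-04 -1.2e-03 -1.0e+00] q [ 1.173  0.424  1.631 -0.     1.089 -0.019] F [-0.8 -0.6  0.1] w 87.49970656170363
```

```bash
python3 -m inch '[{"xyz":[-16,-11,0],"rot":[0,0,0.06]},{"xyz":[-48,-32,0],"rot":[0,0,0.18]},{"xyz":[-80,-54,0],"rot":[0,0,0.30]},{"xyz":[-113,-75,0],"rot":[0,0,0.42]},{"xyz":[-146,-97,0],"rot":[0,0,0.54]},{"xyz":[-180,-120,0],"rot":[0,0,0.66]},{"xyz":[-214,-143,0],"rot":[0,0,0.78]},{"xyz":[-248,-166,0],"rot":[0,0,0.90]},{"xyz":[-282,-189,0],"rot":[0,0,1.02]},{"xyz":[-316,-211,0],"rot":[0,0,1.14]},{"xyz":[-350,-234,4],"rot":[0,0,1.26]},{"xyz":[-376,-251,8],"rot":[0,0,1.36]}]' 0
python3 -m inch '[{"xyz":[-10,0,2],"rot":[0,0,0.08]},{"xyz":[-10,0,2],"rot":[0,0,0.08]},{"xyz":[-10,0,2],"rot":[0,0,0.08]}]'
python3 - <<'E'
from h import *
cv2.imwrite("pics/s1.png",ctrl.get_image("side")[:,:,::-1])
go([494.3,197.5,160],75.8)
E
```

```text
t: 1.1
ee_pos: [488.9, 205.9, 214.7]
orientation: [2.407, 2.019, 0.0]
ft_force: [1.5, -0.6, 0.6]
width: 87.8
grasp_force: 0.0
t: 1.35
ee_pos: [485.7, 198.1, 212.3]
orientation: [-2.478, -1.93, 0.001]
ft_force: [0.6, -0.3, 0.3]
width: 87.7
grasp_force: 0.0
t 1.4 pos [485.62846692 198.91043206 212.56265426] shift [ 0.7  8.8 52.6] turn+z deg 0.1 axis [-5.e-04  1.e-04 -1.e+00] q [0.366 0.29  1.859 0.    0.993 0.611] F [ 0.3 -0.2 -0.4] w 87.85125104811746
```

View pics/s1.png

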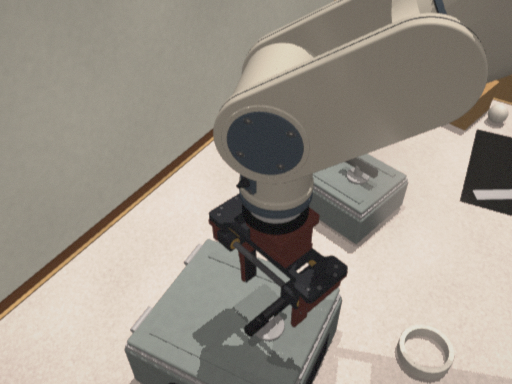

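The side view shows the open fingers on either side of the bar near (268,315), with the bar visible from (247,332). I'll shift 9 mm along tool y, then go down.

```bash
python3 -m inch '[{"xyz":[0.5,5,6],"rot":[0,0,0]},{"xyz":[0.5,9,18],"rot":[0,0,0]},{"xyz":[0.5,9,33],"rot":[0,0,0]},{"xyz":[0.5,9,47],"rot":[0,0,0]},{"xyz":[0.5,9,58],"rot":[0,0,0]},{"xyz":[0.5,9,65],"rot":[0,0,0]},{"xyz":[0.5,9,65],"rot":[0,0,0]},{"xyz":[0.5,9,65],"rot":[0,0,0]}]' 0
python3 - <<'E'
from h import *
cv2.imwrite("pics/s2.png",cv2.resize(ctrl.get_image("side")[200:384,150:400,::-1],None,fx=3,fy=3))
go([494.3,197.5,146],75.8)
E
```

```text
t: 2.07
ee_pos: [494.6, 197.1, 147.2]
orientation: [-2.478, -1.93, 0.001]
ft_force: [0.1, -0.1, -0.4]
width: 87.9
grasp_force: 0.0
t 2.1167 pos [495.03326111 197.13769578 147.81176155] shift [ 0.2 -0.8  1.8] turn+z deg 0.0 axis [ 2.e-04  1.e-04 -1.e+00] q [0.357 0.393 1.888 0.    0.86  0.604] F [ 0.1 -0.3  0.3] w 87.76044285021727
```

View pics/s2.png

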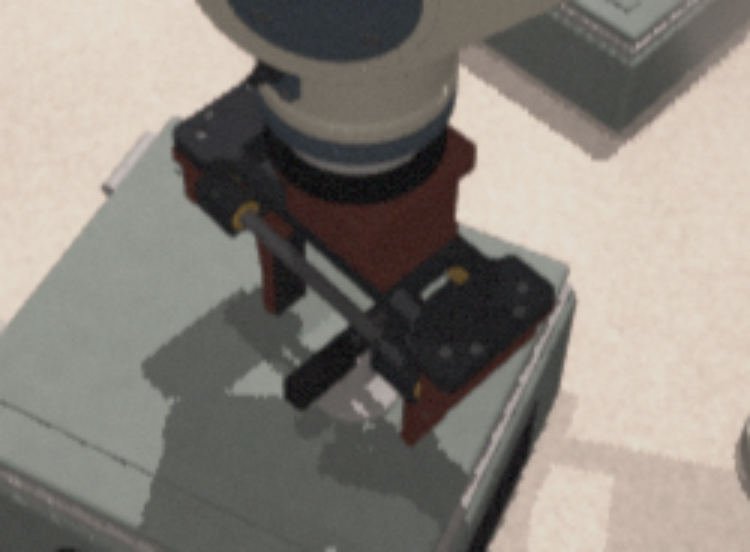

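The bar lies between the fingers at crop (330,370). I'll go down 3 mm more and close.

```bash
python3 -m inch '[{"xyz":[0,-0.8,3],"rot":[0,0,0]},{"xyz":[0,-0.8,3],"rot":[0,0,0]},{"xyz":[0,-0.8,3],"rot":[0,0,0]}]'
python3 -m inch '[{"xyz":[0,0,0],"rot":[0,0,0]},{"xyz":[0,0,0],"rot":[0,0,0]},{"xyz":[0,0,0],"rot":[0,0,0]},{"xyz":[0,0,0],"rot":[0,0,0]},{"xyz":[0,0,0],"rot":[0,0,0]},{"xyz":[0,0,0],"rot":[0,0,0]},{"xyz":[0,0,0],"rot":[0,0,0]},{"xyz":[0,0,0],"rot":[0,0,0]},{"xyz":[0,0,0],"rot":[0,0,0]},{"xyz":[0,0,0],"rot":[0,0,0]},{"xyz":[0,0,0],"rot":[0,0,0]},{"xyz":[0,0,0],"rot":[0,0,0]}]' 255
```

```text
t: 2.37
ee_pos: [494.2, 197.1, 145.0]
orientation: [2.479, 1.93, 0.001]
ft_force: [0.1, -0.7, -0.1]
width: 88.1
grasp_force: 0.0
t: 3.37
ee_pos: [493.0, 197.2, 144.6]
orientation: [-2.478, -1.928, 0.002]
ft_force: [-3.8, 2.6, 2.4]
width: 17.7
grasp_force: 30.0
```

```bash
python3 -m inch '[{"xyz":[0,0,0.2],"rot":[0,0,0.03]},{"xyz":[0,0,0.5],"rot":[0,0,0.08]},{"xyz":[0,0,0.8],"rot":[0,0,0.14]},{"xyz":[0,0,1.1],"rot":[0,0,0.20]},{"xyz":[0,0,1.5],"rot":[0,0,0.26]},{"xyz":[0,0,1.8],"rot":[0,0,0.32]},{"xyz":[0,0,2.1],"rot":[0,0,0.38]},{"xyz":[0,0,2.5],"rot":[0,0,0.44]},{"xyz":[0,0,2.8],"rot":[0,0,0.50]},{"xyz":[0,0,3.2],"rot":[0,0,0.56]},{"xyz":[0,0,3.4],"rot":[0,0,0.60]},{"xyz":[0,0,3.4],"rot":[0,0,0.60]}]'
python3 - <<'E'
from h import *
cv2.imwrite("pics/s3.png",cv2.resize(ctrl.get_image("side")[200:384,150:400,::-1],None,fx=3,fy=3))
go([494.3,197.5,141],5.5); print(ctrl.get_obs()['moment'])
E
```

```text
t: 4.37
ee_pos: [492.5, 197.0, 141.1]
orientation: [-2.939, -1.108, 0.005]
ft_force: [-5.9, 1.7, 4.6]
width: 17.5
grasp_force: 30.0
t 4.4167 pos [492.51583521 197.04679868 141.14950061] shift [1.6 0.8 0.1] turn+z deg 35.9 axis [-2.9e-03 -4.0e-04 -1.0e+00] q [3.580e-01 4.020e-01 1.895e+00 1.000e-03 8.470e-01 1.206e+00] F [-6.3  2.1  4.3] w 17.454475943010287
[0.09900164 1.08087097 0.0043154 ]
```

View pics/s3.png

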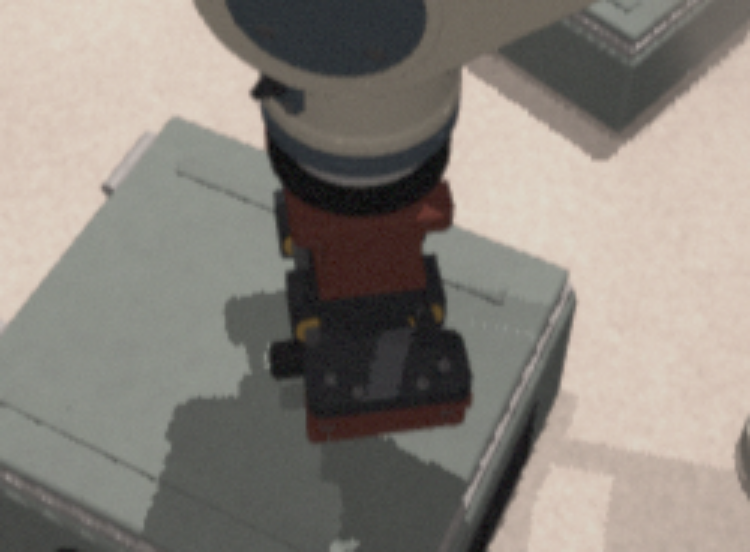

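The bar has turned with the gripper (its end shows at crop (285,360)). I'll continue toward the stop.

```bash
python3 -m inch '[{"xyz":[0,0,0.2],"rot":[0,0,0.03]},{"xyz":[0,0,0.5],"rot":[0,0,0.08]},{"xyz":[0,0,0.8],"rot":[0,0,0.14]},{"xyz":[0,0,1.1],"rot":[0,0,0.20]},{"xyz":[0,0,1.5],"rot":[0,0,0.26]},{"xyz":[0,0,1.8],"rot":[0,0,0.32]},{"xyz":[0,0,2.1],"rot":[0,0,0.38]},{"xyz":[0,0,2.5],"rot":[0,0,0.44]},{"xyz":[0,0,2.8],"rot":[0,0,0.50]},{"xyz":[0,0,3.2],"rot":[0,0,0.55]},{"xyz":[0,0,3.4],"rot":[0,0,0.59]},{"xyz":[0,0,3.4],"rot":[0,0,0.59]}]'
python3 -c "
from h import *
go([494.3,197.5,138],5.5); print(ctrl.get_obs()['moment'])"
python3 -m inch '[{"xyz":[0,0,0],"rot":[0,0,0.02]},{"xyz":[0,0,0],"rot":[0,0,0.04]},{"xyz":[0,0,0],"rot":[0,0,0.06]},{"xyz":[0,0,0],"rot":[0,0,0.06]},{"xyz":[0,0,0],"rot":[0,0,0.06]}]'
python3 -c "
from h import *
go([494.3,197.5,138],5.5); print(ctrl.get_obs()['moment'])"
```

```text
t: 5.42
ee_pos: [491.9, 196.8, 137.7]
orientation: [3.134, 0.206, -0.007]
ft_force: [-8.2, 1.6, 6.0]
width: 17.3
grasp_force: 30.0
t 5.4167 pos [491.91533696 196.82599774 137.71529979] shift [ 2.5 -0.4 -0.3] turn+z deg 2.0 axis [-4.1e-03 -9.0e-04 -1.0e+00] q [3.580e-01 4.070e-01 1.898e+00 1.000e-03 8.410e-01 1.797e+00] F [-8.2  1.6  6. ] w 17.284841639452942
[0.05490622 1.47194294 0.04068247]
t: 5.83
ee_pos: [491.9, 196.8, 137.5]
orientation: [3.139, 0.115, -0.007]
ft_force: [-7.8, 1.8, 3.8]
width: 16.9
grasp_force: 30.0
t 5.8333 pos [491.883943   196.83319867 137.45195631] shift [ 2.5 -0.5 -0.6] turn+z deg -1.3 axis [-4.2e-03 -9.0e-04 -1.0e+00] q [3.580e-01 4.070e-01 1.898e+00 1.000e-03 8.410e-01 1.855e+00] F [-7.8  1.8  3.8] w 16.877427519557514
[0.0870294  1.30720625 0.07310612]
```

```bash
python3 -m inch '[{"xyz":[0,0,0],"rot":[0,0,0.03]},{"xyz":[0,0,0],"rot":[0,0,0.06]},{"xyz":[0,0,0],"rot":[0,0,0.08]},{"xyz":[0,0,0],"rot":[0,0,0.08]}]'
python3 -c "
from h import *
go([494.3,197.5,138],5.5); print(ctrl.get_obs()['moment'])"
python3 -m inch '[{"xyz":[0,0,0],"rot":[0,0,0.03]},{"xyz":[0,0,0],"rot":[0,0,0.06]},{"xyz":[0,0,0],"rot":[0,0,0.08]},{"xyz":[0,0,0],"rot":[0,0,0.08]}]'
python3 -c "
from h import *
go([494.3,197.5,138],5.5); print(ctrl.get_obs()['moment'])"
```

```text
t: 6.17
ee_pos: [492.4, 196.8, 137.5]
orientation: [3.141, -0.012, -0.005]
ft_force: [-6.4, 1.6, 2.4]
width: 17.1
grasp_force: 30.0
t 6.1667 pos [492.41455126 196.81431415 137.45078264] shift [ 1.9 -0.7 -0.6] turn+z deg -6.0 axis [-3.1e-03 -9.0e-04 -1.0e+00] q [0.358 0.407 1.898 0.    0.84  1.936] F [-6.4  1.6  2.4] w 17.130201419854274
[0.13178065 0.93214377 0.07667398]
t: 6.5
ee_pos: [493.1, 196.8, 137.5]
orientation: [3.138, -0.137, -0.003]
ft_force: [-4.6, 0.3, 0.3]
width: 17.4
grasp_force: 30.8
t 6.5 pos [493.0530582  196.76838751 137.51077985] shift [ 1.2 -0.8 -0.5] turn+z deg -10.5 axis [-1.8e-03 -9.0e-04 -1.0e+00] q [ 0.357  0.407  1.897 -0.     0.839  2.016] F [-4.6  0.3  0.3] w 17.38798996297549
[-0.0605977   0.75938015  0.28668641]
```

The moment about z has jumped and the fingers are spreading, so this is the stop. I'll release, rise and check.

```bash
python3 -m inch '[{"xyz":[0,0,0],"rot":[0,0,-0.02]},{"xyz":[0,0,0],"rot":[0,0,-0.02]},{"xyz":[0,0,0],"rot":[0,0,-0.02]},{"xyz":[0,0,0],"rot":[0,0,-0.02]},{"xyz":[0,0,0],"rot":[0,0,-0.02]},{"xyz":[0,0,0],"rot":[0,0,-0.02]},{"xyz":[0,0,0],"rot":[0,0,-0.02]},{"xyz":[0,0,0],"rot":[0,0,-0.02]},{"xyz":[0,0,0],"rot":[0,0,-0.02]},{"xyz":[0,0,0],"rot":[0,0,-0.02]}]' 0
python3 -m inch '[{"xyz":[0,0,-8],"rot":[0,0,0]},{"xyz":[0,0,-25],"rot":[0,0,0]},{"xyz":[0,0,-50],"rot":[0,0,0]},{"xyz":[0,0,-80],"rot":[0,0,0]},{"xyz":[-30,0,-90],"rot":[0,0,0]},{"xyz":[-65,0,-90],"rot":[0,0,0]},{"xyz":[-95,0,-90],"rot":[0,0,0]},{"xyz":[-110,0,-90],"rot":[0,0,0]},{"xyz":[-110,0,-90],"rot":[0,0,0]},{"xyz":[-110,0,-90],"rot":[0,0,0]}]'
python3 - <<'E'
from h import *
cv2.imwrite("pics/s4.png",ctrl.get_image("side")[:,:,::-1])
cv2.imwrite("pics/t4.png",ctrl.get_image("top")[:,:,::-1])
go([494.3,197.5,138],5.5)
E
```

```text
t: 7.33
ee_pos: [494.0, 197.1, 137.9]
orientation: [3.14, -0.105, -0.0]
ft_force: [0.3, 0.3, -0.1]
width: 80.8
grasp_force: 0.0
t: 8.17
ee_pos: [384.8, 204.9, 228.6]
orientation: [-3.139, 0.104, -0.003]
ft_force: [-0.8, 0.0, 0.2]
width: 87.6
grasp_force: 0.0
t 8.2667 pos [385.78233901 204.84527839 228.33501107] shift [1.086e+02 1.000e-01 9.050e+01] turn+z deg -9.3 axis [ 1.5e-03  6.0e-04 -1.0e+00] q [ 0.461  0.133  2.023 -0.     0.984  2.099] F [0.5 0.6 0.9] w 87.68010102386546
```

View pics/s4.png

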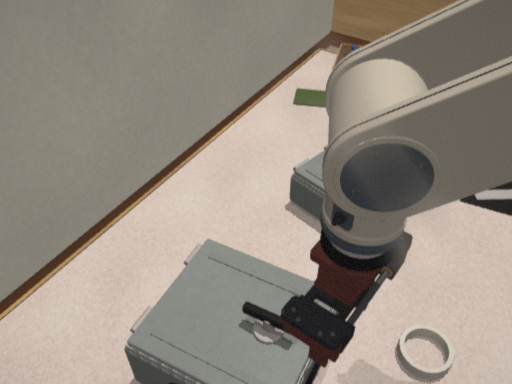

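View pics/t4.png

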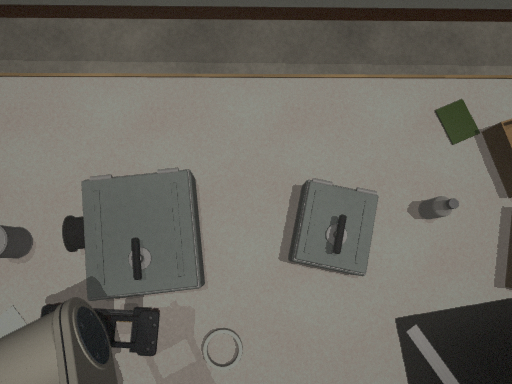

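The top view shows the collector bar at (137,258), running up toward the hinge with the gripper clear. The caddy bar at (340,233) is unchanged. I'll measure the bar's angle.

Run:
```python
from h import *
T=cv2.imread("pics/t4.png"); a=bar(T,(112,228,165,288),45); print(a)
P=[plane("top",a[i],155) for i in(1,2)]; d=P[1]-P[0]
print(sum(P)/2,np.linalg.norm(d),(np.degrees(np.arctan2(d[1],d[0]))+90)%180-90)
o=ctrl.get_obs(); print(o['qvel'].round(3),o['ft_force'])
```

```text
(array([136.16593552, 258.48893547]), array([134.79646492, 237.94690323]), array([137.53540611, 279.03096771]), (41.175262451171875, 7.583166122436523))
[492.1611227  196.86173434 155.        ] 82.34089029437612 5.652090207352501
[-0.006  0.011 -0.004  0.001 -0.001  0.003] [0.45249938 0.60753562 0.86068033]
```

```bash
python3 -c "
from workcell import ctrl
print(ctrl.close_job())"
```

```text
the job is handed in; nothing more can be done
None
```

The collector's T-handle was turned clockwise to its stop and let go: its bar measures 5.7° against about 5.5° for the box's hinge direction, so it reads tight. The smaller box's handle was left alone, and the job was handed in at about 8.3 s; the hand-in gave no verdict.

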